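# Find the hardened rubber pad with a pin gauge

### The arm

A 7-joint arm with a two-finger parallel gripper is mounted at the origin on a cart in front of the work surface, level with it; the furniture and walls round the work are solid. World frame = base frame: x ahead of the robot, y to its left, z up, the work surface at z = 0. Lengths are in m, angles in rad, forces in N, time in s.
With the tool pointing down it reaches from about 0.425 to 1.025 m from the base axis. Payload 3.6 kg.
Tool frame: the origin (TCP) lies on the centre line of the jaws, within the pads' length; the fingertips stand 25 mm ahead of it and the grasp point (between the pads) lies 6 mm ahead of it; z points along the fingers, y is the line along which they close (so a half turn about z gives the same grasp; the last joint's range is limited). The gripper opens to 85 mm and grips with 20 to 120 N. Pads are 22 mm wide; open, the fingers measure 114 mm over their backs; the gripper's body (76 mm by 85 mm) begins 54 mm behind the grasp point. The pads swing forward as they close: fully open they stand 13 mm farther back than shut.
Start: joints at [1.091, 0.591, 0.048, 1.609, -0.033, 0.943, -0.034], TCP at [0.273, -0.671, 0.256] pointing down, gripper open.
Joint ranges: [-2.69, 2.69], [-0.47, 2.24], [-1.27, 1.36], [0.19, 2.51], [-1.53, 4.68], [0.08, 2.07], [-3.09, 3.09]. Speed limits (rad/s): [2.57, 2.57, 3.14, 3.14, 3.14, 3.14, 3.14].

### API

Orientations are given as a unit quaternion [w, x, y, z].
In Python, from cell import ctrl, optics, look_for, mark_of gives the robot as it stands. Calls block until the motion is done:
- ctrl.move_to(position, orientation): joint-space move of the TCP to a pose.
- ctrl.move_l(position, ori=None, speed=0.15): straight line of the TCP; ori=None keeps the orientation; speed is the mean speed in m/s.
- ctrl.movej(angles): joint-space move.
- ctrl.open_gripper() and ctrl.gripper_close(grip_force=None): open the fingers fully, or close them until they stop; grip_force is the grip in N (None keeps the last).
- ctrl.pause(seconds).
- ctrl.ik(position, orientation): joint angles nearest the present ones, or None.
- ctrl.state(): the state.
- optics.camera(name): name is "scene" or "top"; returns a dict with "color" (480x640x3 uint8, blue, green, red), "vertical_fov" (degrees; the focal length in pixels is half the picture's height over the tangent of half this angle, whatever the lens; pixels are square), "cx", "cy" (the principal point, pixels), "R" (3x3) and "t" (3): a world point X has camera coordinates R X + t. Camera axes: x right, y down, z forward; pixel columns grow to the right and rows downward; lengths in m; the calibration is good to about 2 mm. A picture is of the moment at which its call begins. There is no depth.
A pose or a line that the arm cannot do raises ctrl.MotionError and nothing moves.
- ctrl.finish_job(): hands the job in; it is judged then, once.
Trained networks look in a picture, given as the dict that the camera call returned (one of the last four; its "shot" number tells which), for a name from the list of things; names that differ only in an ending like _2 or _b are one class to them, and where a whole thing is asked for, a point or a joint stands for the part that bears it (a point fixed in the world has none). Each returns a list of dicts, best first, with "p" (0 to 1); they miss things now and then, are a little off and sometimes report something else, mostly with a low value. They report only what shows in the picture. A call takes as long as a camera call. They do not tell look-alikes from the thing itself.
- look_for(picture, label): "point" ([row, column] in pixels, amid what is visible of it).
- mark_of(picture, label): "point" ([row, column] in pixels: a listed point, or the origin of a listed thing).
The state is a dict: "time": time; "qpos": joint angles; "joint_vel": joint speeds; "tau": joint torques, N m; "eef_pos": TCP position; "eef_rot": TCP orientation; "contact_force": force on the tool from outside, world axes, zero at the start; "ft_torque": the same for the moment, N m; "width": finger opening in m; "grasp_force": force on a finger pad.
Only numpy, scipy, OpenCV 4.12 (cv2) and the standard library are available. Lean on these libraries where they do the work, as an engineer would, in place of code of your own. Each camera call takes 0.05 s, during which the arm holds its last target. There are 200 camera calls.

### The job

One of the three rubber pads on the board has gone hard with age; they look alike. Take the pin gauge from its wooden stand and press it upright onto the middle of a pad, firmly enough that its foot comes down flat on the rubber but without forcing it, and read how far the pin sinks into the rubber or is pushed back; try the pads until you find the hard one, and leave the gauge standing there, foot flat on that pad and pin pushed back, without disturbing the other things on the bench.

Things in the scene. Friction and masses are not known exactly. Their poses are not given: they have to be found in the camera images.
- gauge_grip (a point): On the axis of the pin gauge (a loose upright metal cylinder, 0.43 kg), 36 mm above the underside of its foot: the height to grip. The grip is plain and round, 32 mm in diameter, from 8 to 58 mm above the underside of the foot. The pin's black cap (18 mm wide, 4 mm thick) stands 1 mm above the grip's top and rises as the pin is pushed back. z points up along the axis.
- gauge_foot (a point): On the gauge's axis at the underside of its flat round foot, 44 mm in diameter, 8 mm thick. The sprung pin, 7 mm in diameter, sticks 10 mm out below it. At the start the foot stands in a recess 5 mm deep in a square wooden stand, 74 mm wide and 27 mm high, its underside 22 mm above the bench.
- gauge: The same gauge; origin as gauge_foot. Reading it: with the foot pressed flat on a good pad the rubber gives way and the pin is pushed back only less than 4 mm; on the hard pad about 6 to 8 mm. Lifted off, the pin springs out again. Let go on the hard pad after pressing, the gauge stays down by its weight and the pin's friction.
- gauge_pin (a joint): The reading: how far the pin is pushed back into the gauge, in m: 0 = sticking out fully (10 mm), 0.010 = flush with the foot. Spring and friction: the pin starts to give at about 6 N and takes about 8 N to be pushed back 7 mm, so the foot comes flat only when pressed harder than that; 12 to 15 N in all is right.
- rack: Plywood board, fixed, 250 x 84 x 12 mm, with three square black rubber pads in a row along its x axis; origin at the middle of its underside, on the bench. Pads 64 x 64 x 18 mm, 80 mm apart, tops 30 mm above the bench. In the middle of each a rubber core 24 mm in diameter, face 2.5 mm below the pad's top, takes the pin. The rubber rim gives about 1 mm. Which pad is hard changes from start to start.
- pad_1 (a point): Middle of the top face of the pad at the -x end of the board.
- pad_2 (a point): Middle of the top face of the middle pad. Between the board and the gauge's stand a fixed bench vice, up to 140 mm high, is in the way: carry the gauge over it.
- pad_3 (a point): Middle of the top face of the pad at the +x end of the board.
- varnish_pot: Bystander: a round lidded varnish pot, 66 mm across, 75 mm high; origin under its centre.
- nail_tin: Bystander: a round nail tin, 68 mm across, 32 mm high; origin under its centre.
- offcut_2: Bystander: a wood offcut, 60 x 45 x 30 mm; origin under its centre.
There are look-alikes about, which are no part of the job. What is meant by the gauge is not pink, and is the larger of those in its own colour.

How it is judged:
By the outcome, as a careful person would: the job done as asked, in the order asked, and still so for the second after the job is handed in, with the robot touching nothing.
It also fails if it takes over 54 s, if anything falls off the work surface, if the arm or the gripper's body presses on something with over 40 N, if the wrist force passes 120 N, or if a joint passes its speed limit or range.

## Working session

There is one attempt and no reset: what is moved stays moved. The work goes in short steps, each a Python script; the robot and the scene stay as the last script left them, time stands still between calls to the robot, and variables do not carry over. Pictures are saved under pics/ and viewed, at most 10 in all, crops included, and the job is handed in when it is done.

```bash
ls; mkdir -p pics; cat > h.py <<'E'
import numpy as np, cv2
from cell import ctrl, optics, look_for, mark_of
def ray(p,px):
    f=240/np.tan(np.radians(p["vertical_fov"])/2)
    R=np.array(p["R"]);t=np.array(p["t"])
    d=R.T@np.array([(px[1]-p["cx"])/f,(px[0]-p["cy"])/f,1.]); return -R.T@t,d
def at_z(p,px,z):
    c,d=ray(p,px); return c+d*(z-c[2])/d[2]
def tri(p1,x1,p2,x2):
    c1,d1=ray(p1,x1);c2,d2=ray(p2,x2)
    s=np.linalg.lstsq(np.c_[d1,-d2],c2-c1,rcond=None)[0]
    a=c1+s[0]*d1;b=c2+s[1]*d2; return (a+b)/2,np.linalg.norm(a-b)
def proj(p,X):
    f=240/np.tan(np.radians(p["vertical_fov"])/2)
    q=np.array(p["R"])@X+np.array(p["t"]); return np.array([p["cy"]+f*q[1]/q[2],p["cx"]+f*q[0]/q[2]])
E
python3 - <<'E'
from h import *
np.set_printoptions(precision=3,suppress=True)
S=optics.camera("scene");T=optics.camera("top")
cv2.imwrite("pics/s0.png",S["color"]);cv2.imwrite("pics/t0.png",T["color"])
for n,p in(("S",S),("T",T)):
    print(n,ray(p,(240,320)),p.keys())
    for l in["gauge_grip","gauge_foot","gauge","rack","pad_1","pad_2","pad_3","varnish_pot","nail_tin","offcut_2"]:
        print(l,[(np.round(r["point"]).tolist(),round(r["p"],2)) for r in mark_of(p,l)][:5])
print(ctrl.state())
E
```

```text
pics
S (array([0.051, 0.837, 0.726]), array([ 0.477, -0.668, -0.571])) dict_keys(['color', 'vertical_fov', 'cx', 'cy', 'R', 't', 'shot'])
gauge_grip [([198.0, 401.0], 0.71), ([210.0, 456.0], 0.58), ([224.0, 428.0], 0.49)]
gauge_foot [([232.0, 425.0], 0.77), ([211.0, 397.0], 0.64), ([225.0, 448.0], 0.63)]
gauge [([230.0, 425.0], 0.77), ([213.0, 397.0], 0.73), ([224.0, 452.0], 0.51)]
rack [([301.0, 314.0], 0.87), ([212.0, 398.0], 0.36)]
pad_1 [([291.0, 316.0], 0.91), ([273.0, 288.0], 0.8), ([306.0, 348.0], 0.55)]
pad_2 [([291.0, 316.0], 0.91), ([273.0, 288.0], 0.8), ([306.0, 348.0], 0.55)]
pad_3 [([291.0, 316.0], 0.91), ([273.0, 288.0], 0.8), ([306.0, 348.0], 0.55)]
varnish_pot [([235.0, 319.0], 0.72)]
nail_tin [([344.0, 176.0], 0.66)]
offcut_2 [([203.0, 341.0], 0.86), ([211.0, 396.0], 0.53)]
T (array([0.335, 0.068, 1.049]), array([ 0.244,  0.019, -0.97 ])) dict_keys(['color', 'vertical_fov', 'cx', 'cy', 'R', 't', 'shot'])
gauge_grip [([318.0, 478.0], 0.79), ([295.0, 439.0], 0.71), ([258.0, 451.0], 0.56)]
gauge_foot [([260.0, 451.0], 0.78), ([319.0, 471.0], 0.65), ([302.0, 435.0], 0.45
[... 260 characters left out ...]
, 0.55)]
pad_3 [([229.0, 290.0], 0.95), ([262.0, 285.0], 0.61), ([296.0, 276.0], 0.55)]
varnish_pot [([260.0, 451.0], 0.7), ([213.0, 375.0], 0.68)]
nail_tin [([205.0, 184.0], 0.57)]
offcut_2 [([200.0, 436.0], 0.92)]
{'time': 1.1, 'qpos': array([ 1.09 ,  0.591,  0.048,  1.608, -0.033,  0.943, -0.034]), 'joint_vel': array([-0.002,  0.002,  0.002, -0.001,  0.001,  0.   , -0.   ]), 'tau': array([ -0.   , -54.866,   1.546, -19.854,   0.009,   0.002,   0.   ]), 'eef_pos': array([ 0.274, -0.671,  0.256]), 'eef_rot': array([ 0.   ,  0.981,  0.192, -0.   ]), 'contact_force': array([ 0.668, -0.203,  0.782]), 'ft_torque': array([ 0.037, -0.022, -0.039]), 'grasp_force': 0.0, 'width': 0.0854445101769066}
```

View pics/s0.png

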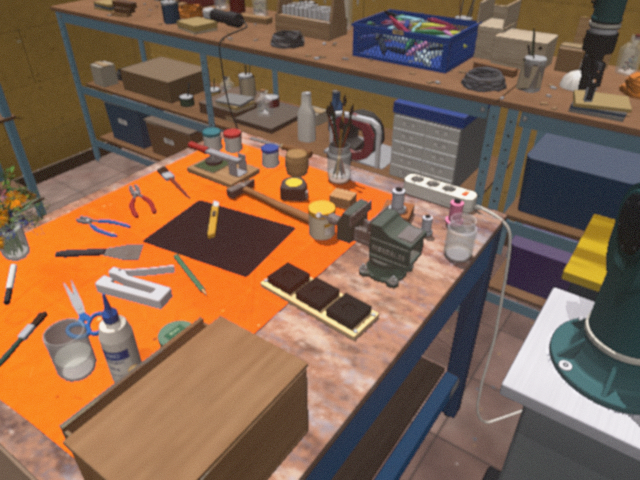

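View pics/t0.png

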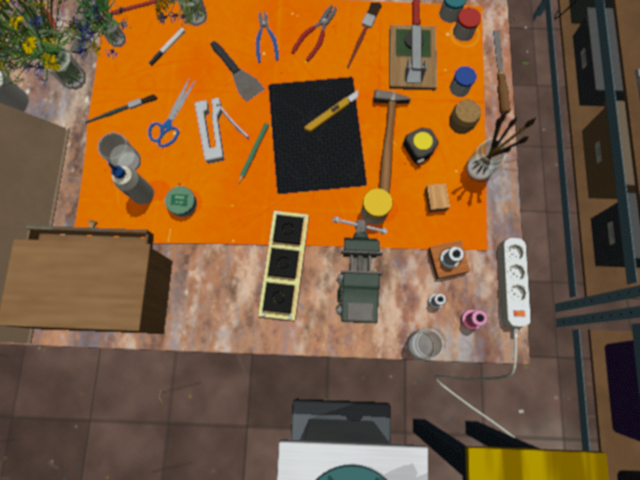

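```bash
python3 - <<'E'
import cv2,numpy as np
a=cv2.imread("pics/s0.png")[170:260,350:490];b=cv2.imread("pics/t0.png")[220:340,400:520]
a=cv2.resize(a,None,fx=3.2,fy=3.2,interpolation=2);b=cv2.resize(b,None,fx=2.9,fy=2.9,interpolation=2)
c=np.zeros((350,800,3),np.uint8);c[:a.shape[0],:a.shape[1]]=a;c[:b.shape[0],450:450+b.shape[1]]=b
cv2.imwrite("pics/c0.png",c)
E
```

```text
(no output)
```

View pics/c0.png

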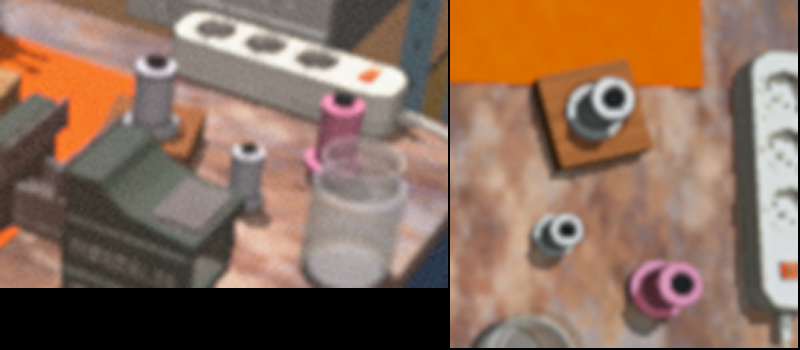

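The gauge candidates are the grey one in the wooden stand (scene 198,401; top 257,452), the small grey one (scene 224,428; top 300,437) and the pink one (scene 210,456; top 318,475). The one in the stand fits: it isn't pink and it's the larger grey, which the crop confirms. The vice is at top ~(275,360), and the board's pads are at top (229,290), (262,285), (296,276).

```bash
python3 - <<'E'
from h import *
np.set_printoptions(precision=4,suppress=True)
S=optics.camera("scene");T=optics.camera("top")
print(S["vertical_fov"],S["cx"],S["cy"],T["vertical_fov"],T["cx"],T["cy"])
def near(p,l,px): 
    return min((r["point"] for r in mark_of(p,l)),key=lambda q:np.hypot(q[0]-px[0],q[1]-px[1]))
def cap(p,x0,x1,y0,y1):
    g=cv2.cvtColor(p["color"],cv2.COLOR_BGR2GRAY)[y0:y1,x0:x1].astype(float)
    w=np.clip(80-g,0,None);print("n",(w>0).sum())
    m=cv2.moments(w.astype(np.float32)); return (y0+m["m01"]/m["m00"],x0+m["m10"]/m["m00"])
cs=cap(S,392,407,184,198);ct=cap(T,450,465,247,263)
print("cap",cs,ct,tri(S,cs,T,ct),at_z(S,cs,.085),at_z(T,ct,.085))
for l,a,b,z in(("gauge_grip",(198,401),(257,452),.058),("gauge_foot",(211,397),(258,450),.022)):
    a=near(S,l,a);b=near(T,l,b);print(l,a,b,tri(S,a,T,b),at_z(S,a,z),at_z(T,b,z))
for a,b in(((273,288),(229,290)),((291,316),(262,285)),((306,348),(296,276))):
    a=near(S,"pad_1",a);b=near(T,"pad_1",b);print("pad",a,b,tri(S,a,T,b)[0],at_z(S,a,.03),at_z(T,b,.03))
# pad centre by core contrast: board outline from yellow edges in top view
hsv=cv2.cvtColor(T["color"],cv2.COLOR_BGR2HSV)[205:325,250:315]
m=cv2.inRange(hsv,(18,40,140),(40,255,255));pts=cv2.findNonZero(m);r=cv2.minAreaRect(pts);print("rect",r)
for q in cv2.boxPoints(r):print(at_z(T,(q[1]+205,q[0]+250),.012))
for n,px,z in(("small",(300,437),.04),("vice R",(275,381),.08),("vice L",(275,338),.1),("strip",(270,503),.03),("pot",(203,377),.075),("vice top",(222,335),.12)):print(n,at_z(T,px,z))
E
```

```text
48.861566839908114 322.3338908811487 242.82356904196683 55.382497777757536 325.406432104943 246.75547596513286
n 11
n 42
cap (188.8744769874477, 398.5857740585774) (254.45777426992896, 455.4617205998421) (array([ 0.557 , -0.2073,  0.0827]), np.float64(0.0004420438838000139)) [ 0.5554 -0.2035  0.085 ] [ 0.5563 -0.2067  0.085 ]
gauge_grip [201.2, 399.0] [299.9, 439.0] (array([ 0.4873, -0.152 ,  0.0942]), np.float64(0.07033930302839171)) [ 0.5461 -0.1931  0.058 ] [ 0.4601 -0.1759  0.058 ]
gauge_foot [209.4, 392.9] [258.5, 447.2] (array([ 0.5632, -0.2045,  0.0219]), np.float64(0.00570843742632747)) [ 0.5659 -0.2036  0.022 ] [ 0.5605 -0.2055  0.022 ]
pad [273.6, 288.1] [227.9, 291.1] [0.62   0.1567 0.0231] [0.6151 0.1635 0.03  ] [0.6175 0.1558 0.03  ]
pad [290.3, 316.2] [261.4, 284.9] [0.5397 0.1664 0.0227] [0.5348 0.1734 0.03  ] [0.5381 0.1656 0.03  ]
pad [304.8, 349.5] [296.6, 278.6] [0.4558 0.1742 0.0325] [0.4558 0.1714 0.03  ] [0.4575 0.1751 0.03  ]
rect ((33.05650329589844, 60.270591735839844), (37.8578987121582, 107.0248794555664), 7.495856761932373)
[0.4146 0.2222 0.012 ]
[0.6654 0.2069 0.012 ]
[0.6565 0.1172 0.012 ]
[0.4067 0.1372 0.012 ]
small [ 0.4619 -0.1759  0.04  ]
vice R [ 0.5061 -0.047   0.08  ]
vice L [0.4992 0.0457 0.1   ]
strip [ 0.5369 -0.3291  0.03  ]
pot [ 0.6701 -0.0371  0.075 ]
vice top [0.609 0.056 0.12 ]
```

```bash
python3 - <<'E'
from h import *
np.set_printoptions(precision=4,suppress=True)
T=optics.camera("top")
g=cv2.cvtColor(T["color"],cv2.COLOR_BGR2GRAY)
for r0,c0 in((229,290),(262,284),(297,279)):
    w=g[r0-22:r0+22,c0-26:c0+26]; m=(w<75).astype(np.uint8)
    n,lab,st,ce=cv2.connectedComponentsWithStats(m); k=1+np.argmax(st[1:,4])
    r=cv2.minAreaRect(cv2.findNonZero((lab==k).astype(np.uint8)))
    print(r,at_z(T,(r[0][1]+r0-22,r[0][0]+c0-26),.028))
q=[0,1,0,0]
ctrl.move_to([.558,-.206,.17],q)
ctrl.move_l([.558,-.206,.062],speed=.12)
f0=ctrl.state()
ctrl.gripper_close(60)
s=ctrl.state();print(f0["time"],f0["contact_force"],s["time"],s["eef_pos"],s["width"],s["grasp_force"],s["contact_force"],s["ft_torque"])
E
```

```text
((23.77692413330078, 22.78461456298828), (26.29536247253418, 27.163604736328125), 7.125016689300537) [0.6132 0.1635 0.028 ]
((24.96923065185547, 23.246152877807617), (27.03957176208496, 27.535709381103516), 7.125016689300537) [0.534 0.17  0.028]
((25.219999313354492, 22.96000099182129), (27.294322967529297, 28.142852783203125), 8.130102157592773) [0.4547 0.1759 0.028 ]
4.7917 [-0.2558 -0.1778  0.6041] 5.3333 [ 0.5585 -0.2072  0.0628] 0.03056681568957095 59.02056276798248 [-0.3678 -1.822   4.6964] [-0.363   0.1689 -0.0371]
```

```bash
python3 - <<'E'
from h import *
np.set_printoptions(precision=4,suppress=True)
ctrl.move_l([.558,-.206,.26],speed=.2)
ctrl.move_l([.5358,.1703,.25],speed=.25)
ctrl.pause(.2)
s=ctrl.state();S=optics.camera("scene");T=optics.camera("top")
print(s["time"],s["eef_pos"],s["width"],s["contact_force"],s["ft_torque"])
e=s["eef_pos"]
for p,n in((S,"S"),(T,"T")):
    for l,dz in(("gauge_foot",-.04),("gauge_grip",-.006)):
        print(n,l,"exp",proj(p,e+[0,0,dz]),[(np.round(r["point"],1).tolist(),round(r["p"],2)) for r in mark_of(p,l)][:4])
x,y=proj(S,e+[0,0,-.03])[::-1].astype(int)
c=S["color"][y-60:y+60,x-80:x+80];cv2.imwrite("pics/s1.png",cv2.resize(c,None,fx=5,fy=5,interpolation=2));print(x-80,y-60)
E
```

```text
8.3333 [0.536  0.1691 0.25  ] 0.030526252178907257 [ 0.5055 -0.1875 -4.8715] [0.0571 0.0358 0.0173]
S gauge_foot exp [213.8489 316.3259] [([217.6, 316.8], 0.72), ([224.9, 448.3], 0.62), ([230.4, 423.2], 0.48)]
S gauge_grip exp [197.8326 316.1874] [([196.4, 316.6], 0.9), ([225.2, 426.6], 0.75), ([210.7, 458.0], 0.47)]
T gauge_foot exp [243.4676 274.9999] [([318.3, 473.5], 0.88)]
T gauge_grip exp [239.0326 273.0332] [([299.7, 437.5], 0.5)]
236 149
```

View pics/s1.png

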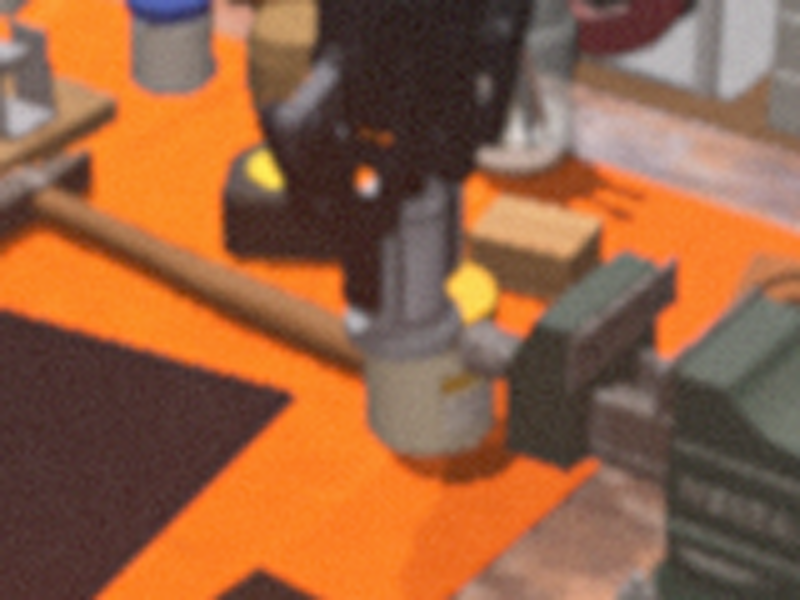

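Gauge held upright, foot at scene ~(317,217), matching the expected position to about 1 px. Pressing on the middle pad next.

```bash
cat > press.py <<'E'
from h import *
np.set_printoptions(precision=4,suppress=True)
Q=[0,1,0,0]
P2=np.array([.5358,.1713]);D=np.array([.0797,-.0065])   # +1 mm for the y droop
def press(xy,target=12.8,zmin=.064):
    ctrl.move_l([*xy,.084],Q,speed=.15);ctrl.pause(.15)
    f0=ctrl.state()["contact_force"][2];z=.080;step=.001
    while z>zmin:
        ctrl.move_l([*xy,z],Q,speed=.02)
        s=ctrl.state();f=s["contact_force"][2]-f0
        print("%.2f cmd %.4f z %.4f F %.2f w %.4f"%(s["time"],z,s["eef_pos"][2],f,s["width"]),s["eef_pos"][:2],s["ft_torque"])
        if f>target:break
        z-=.0004 if f>8.2 else step
    return z,f0
def snap(name,xy):
    S=optics.camera("scene");x,y=proj(S,np.array([*xy,.07]))[::-1].astype(int)
    cv2.imwrite(name,cv2.resize(S["color"][y-40:y+40,x-50:x+50],None,fx=6,fy=6,interpolation=2))
E
python3 - <<'E'
from press import *
press(P2);ctrl.pause(.2);s=ctrl.state();print(s["time"],s["eef_pos"],s["contact_force"])
snap("pics/p2.png",P2)
E
```

```text
10.39 cmd 0.0800 z 0.0799 F 0.10 w 0.0306 [0.5357 0.1713] [-0.0033  0.047   0.0182]
10.64 cmd 0.0790 z 0.0789 F -0.00 w 0.0310 [0.5357 0.1713] [0.0363 0.0084 0.0316]
10.89 cmd 0.0780 z 0.0779 F 0.34 w 0.0308 [0.5357 0.1713] [ 0.0496  0.0105 -0.0035]
11.14 cmd 0.0770 z 0.0770 F -0.09 w 0.0307 [0.5359 0.1714] [ 0.0668 -0.0472  0.0122]
11.39 cmd 0.0760 z 0.0760 F 1.52 w 0.0305 [0.5359 0.1713] [ 0.0246  0.0251 -0.0382]
11.64 cmd 0.0750 z 0.0751 F 2.75 w 0.0306 [0.5359 0.1714] [ 0.002  -0.0003 -0.0213]
11.89 cmd 0.0740 z 0.0741 F 2.95 w 0.0307 [0.5359 0.1713] [-0.0691  0.0153  0.025 ]
12.14 cmd 0.0730 z 0.0731 F 4.75 w 0.0311 [0.5359 0.1713] [-0.0316  0.0742  0.059 ]
12.39 cmd 0.0720 z 0.0721 F 4.44 w 0.0309 [0.5359 0.1714] [-0.0198  0.0731  0.0463]
12.64 cmd 0.0710 z 0.0711 F 5.85 w 0.0310 [0.5359 0.1713] [-0.0706  0.0972 -0.0092]
12.89 cmd 0.0700 z 0.0704 F 9.24 w 0.0307 [0.536  0.1713] [-0.1067  0.2057 -0.0001]
13.14 cmd 0.0696 z 0.0703 F 11.81 w 0.0306 [0.5359 0.1713] [-0.0492  0.2878 -0.0217]
13.39 cmd 0.0692 z 0.0701 F 14.02 w 0.0309 [0.5359 0.1713] [-0.091   0.3538  0.0637]
13.5917 [0.5359 0.1713 0.0701] [-2.2862 -0.0438  9.1413]
```

```bash
python3 - <<'E'
from press import *
print(ctrl.state()["eef_rot"])
E
```

```text
[-0.0001  1.     -0.      0.0002]
```

View pics/p2.png

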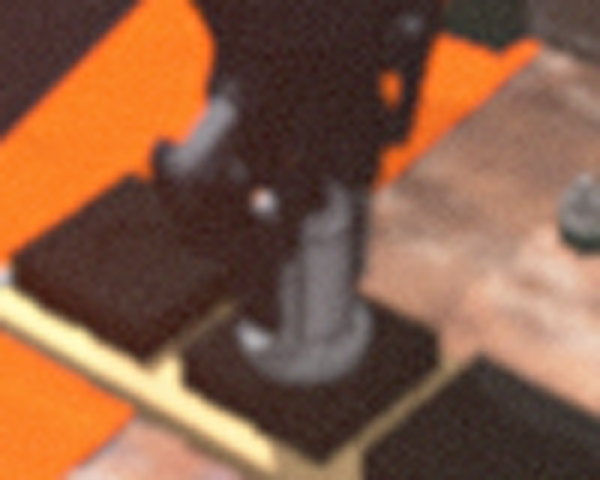

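The force rose slowly (~1.2 N/mm) before the foot landed, so the rubber gave way and the middle pad is good. The picture shows the foot centred on it. Next pad.

```bash
sed -i 's/s\["ft_torque"\])/s["ft_torque"],s["contact_force"])/' press.py; python3 - <<'E'
from press import *
xy=P2+D
ctrl.move_l([*P2,.10],speed=.1);ctrl.move_l([*xy,.10],speed=.15)
press(xy);ctrl.pause(.2);s=ctrl.state();print(s["time"],s["eef_pos"],s["contact_force"],s["ft_torque"])
snap("pics/p3.png",xy)
E
```

```text
15.54 cmd 0.0800 z 0.0799 F -0.70 w 0.0307 [0.6154 0.1647] [ 0.0053  0.0171 -0.0351] [ 0.5394 -0.3577 -4.3943]
15.79 cmd 0.0790 z 0.0790 F -0.01 w 0.0310 [0.6155 0.1648] [-0.0221  0.0195 -0.0362] [ 0.3459  0.2207 -3.696 ]
16.04 cmd 0.0780 z 0.0782 F 1.09 w 0.0306 [0.6157 0.1648] [ 0.0023 -0.01    0.0239] [ 0.0446 -1.1925 -2.6021]
16.29 cmd 0.0770 z 0.0774 F 4.61 w 0.0304 [0.6157 0.1648] [-0.0313  0.1477  0.0205] [-0.8189  0.0295  0.917 ]
16.54 cmd 0.0760 z 0.0763 F 5.88 w 0.0310 [0.6158 0.1648] [-0.0975  0.224   0.0256] [-0.3058 -0.3712  2.191 ]
16.79 cmd 0.0750 z 0.0751 F 6.03 w 0.0307 [0.6157 0.1648] [-0.0287  0.1437  0.0476] [-0.2688 -0.7109  2.3432]
17.04 cmd 0.0740 z 0.0740 F 6.60 w 0.0307 [0.6157 0.1649] [-0.0095  0.0687  0.0591] [ 0.6105 -0.0587  2.91  ]
17.29 cmd 0.0730 z 0.0730 F 5.93 w 0.0306 [0.6157 0.1648] [-0.0379  0.0752  0.0047] [ 1.0291 -1.4462  2.2425]
17.54 cmd 0.0720 z 0.0720 F 5.38 w 0.0306 [0.6157 0.1649] [-0.0259 -0.0021  0.0219] [-0.7131 -0.1713  1.6898]
17.79 cmd 0.0710 z 0.0710 F 6.81 w 0.0306 [0.6157 0.1649] [-0.0691 -0.029  -0.1181] [-0.0616  0.8686  3.117 ]
18.04 cmd 0.0700 z 0.0704 F 10.12 w 0.0307 [0.6157 0.1648] [-0.102   0.0989  0.0378] [-1.3919  0.493   6.4322]
18.29 cmd 0.0696 z 0.0703 F 11.17 w 0.0307 [0.6157 0.1648] [-0.0519  0.2075 -0.0001] [-1.33   -0.2291  7.4781]
18.54 cmd 0.0692 z 0.0702 F 12.93 w 0.0309 [0.6157 0.1648] [-0.1304  0.3208  0.0254] [-1.4658 -0.5256  9.2437]
18.7417 [0.6157 0.1649 0.0702] [-1.89   -0.2214  9.7829] [-0.1608  0.2564  0.0418]
```

The force jumped to a ~6 N plateau within 1 mm, so the pin was pushed back on an unyielding core. This is the hard pad.

View pics/p3.png

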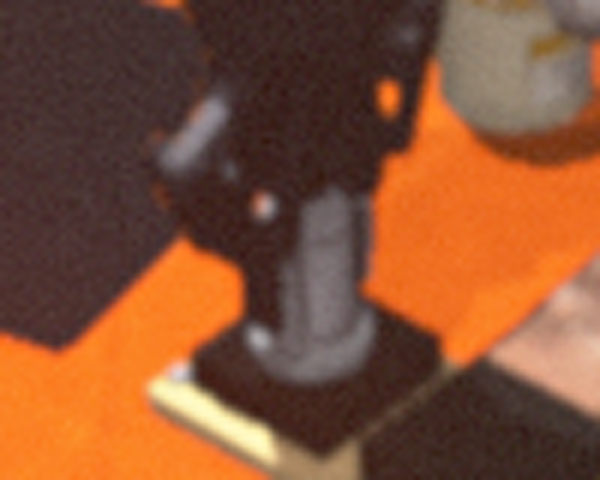

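```bash
python3 - <<'E'
from press import *
xy=P2+D
def avg():
    v=[]
    for _ in range(6):
        ctrl.pause(.03);s=ctrl.state();v.append(np.r_[s["contact_force"],s["ft_torque"],s["eef_pos"][2]])
    return np.mean(v,0)
print("0",avg())
for deg in(.7,1.4):
    th=np.radians(deg)
    ctrl.move_l([xy[0]+.041*np.sin(th),xy[1],.0692],[0,np.cos(th/2),0,-np.sin(th/2)],speed=.01)
    print(deg,avg(),ctrl.state()["eef_rot"],ctrl.state()["time"])
E
```

```text
0 [-1.2    -0.3779  9.3577 -0.1393  0.2865  0.0011  0.0702]
0.7 [-1.8395 -0.3385  9.3944 -0.1108  0.3065 -0.0148  0.0703] [-0.0001  1.     -0.0001 -0.0059] 19.4417
1.4 [-1.8089 -0.6646 10.3399 -0.123   0.3326 -0.0133  0.0703] [-0.0001  0.9999 -0.     -0.0121] 19.8917
```

```bash
python3 - <<'E'
from press import *
xy=P2+D
ctrl.move_l([*xy,.0693],Q,speed=.01)
s=ctrl.state();print(s["contact_force"],s["ft_torque"],s["eef_pos"])
ctrl.open_gripper();s=ctrl.state();print(s["time"],s["contact_force"],s["width"])
ctrl.move_l([*xy,.19],speed=.12)
ctrl.move_l([.42,-.1,.3],speed=.3);ctrl.pause(.1);print(ctrl.state()["time"])
S=optics.camera("scene");T=optics.camera("top");out=[]
for p in(S,T):
    x,y=proj(p,np.array([*xy,.06]))[::-1].astype(int)
    out.append(cv2.resize(p["color"][y-35:y+35,x-28:x+28],None,fx=7,fy=7,interpolation=2))
    for l,z in(("gauge_foot",.029),("gauge_grip",.065)):
        print(l,proj(p,np.array([*xy,z])),[(np.round(r["point"],1).tolist(),round(r["p"],2)) for r in mark_of(p,l)][:4])
cv2.imwrite("pics/f.png",np.hstack(out));cv2.imwrite("pics/sf.png",S["color"]);cv2.imwrite("pics/tf.png",T["color"])
E
```

```text
[-0.9254  0.244   7.7703] [-0.1154  0.2296 -0.0272] [0.6157 0.1649 0.0702]
20.7167 [-0.1468  0.2658  0.1996] 0.08531380980072187
23.2833
gauge_foot [274.219  287.5908] [([224.7, 450.6], 0.78), ([232.6, 424.2], 0.75), ([274.7, 286.7], 0.69)]
gauge_grip [260.6221 286.9199] [([260.9, 286.5], 0.91), ([226.5, 426.1], 0.76)]
gauge_foot [228.7006 287.2187] [([229.0, 287.9], 0.57)]
gauge_grip [224.3826 285.9466] [([226.3, 286.3], 0.77)]
```

View pics/f.png

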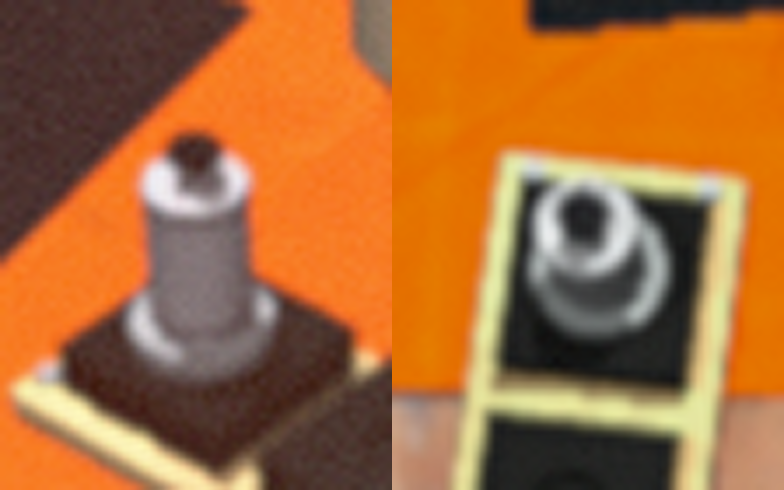

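The gauge stands upright near the middle of the hard pad (scene ~274,287; top ~229,288), foot flat and with its cap clearly raised. The arm is clear.

```bash
python3 -c "
from cell import ctrl
print(ctrl.finish_job())"
```

```text
the job is handed in; nothing more can be done
None
```

I found the hard pad: it is the end pad farthest from the robot, and I left the gauge standing foot-flat on it with the pin pushed back; the middle pad tested good, the near pad wasn't needed, and the job was handed in at about 23 s.

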